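# Clear the landing, then send a data logger through the twist chute

### The arm

A 7-joint arm with a two-finger parallel gripper is mounted at the origin on a cart in front of the work surface, level with it; the furniture and walls round the work are solid. World frame = base frame: x ahead of the robot, y to its left, z up, the work surface at z = 0. Lengths are in m, angles in rad, forces in N, time in s.
With the tool pointing down it reaches from about 0.425 to 1.025 m from the base axis. Payload 3.6 kg.
Tool frame: the origin (TCP) lies between the finger pads; the fingertips stand 11 mm ahead of it and the grasp point (between the pads) lies 8 mm behind it; y points along the fingers, x is the direction in which the jaws open and shut, and the axes are right-handed (so a half turn about y gives the same grasp; the last joint's range is limited). The gripper opens to 85 mm and grips with 20 to 120 N. Pads are 22 mm wide; open, the fingers measure 114 mm over their backs; the gripper's body (76 mm by 85 mm) begins 54 mm behind the grasp point. The pads swing forward as they close: fully open they stand 13 mm farther back than shut.
Start: joints at [-0.093, 0.591, 0.048, 1.609, -0.033, 0.943, -0.034], TCP at [0.725, 0, 0.242] pointing down, gripper open.
Joint ranges: [-2.69, 2.69], [-0.47, 2.24], [-1.27, 1.36], [0.19, 2.51], [-1.53, 4.68], [0.08, 2.07], [-3.09, 3.09]. Speed limits (rad/s): [2.57, 2.57, 3.14, 3.14, 3.14, 3.14, 3.14].

### API

Orientations are given as a unit quaternion [w, x, y, z].
In Python, from rig import readout, get_image, camera_params, order gives the robot as it stands. The module is installed in compiled form; this text tells all that it offers.
- The arm moves only by the tool send_rows, never from a script. Its argument "steps" is a list of rows, each a list of 7 numbers: the turn, a rotation vector about the tool's x, y, z in degrees, then the shift along the tool's x, y, z in m, then the finger opening in m, from 0 to 0.0854. In form: [[rx, ry, rz, tx, ty, tz, grip], ...]. A call has 1 to 8 rows; each row shifts and turns the commanded pose from where the row before left it, along the tool's axes as they then stand; what a row does not reach is not made up. A row lasts 1/12 s, in which the tool goes at most 41.7 mm and 7.16 degrees, less where a joint would pass 70% of its speed; a pose out of reach is approached as far as the arm can. A call with a gripper value outside its range is refused whole. The fingers move at their own pace and stop on an object; the grip force is fixed at half the most. Time passes only in rows, so rows that do not move let the fingers close. It gives the time, the measured TCP pose, the force and the opening at its end, in the units of the state.
- readout.sense(): the state, without advancing time (a new reading comes with each control period).
- get_image(name): name is "scene" or "side" or "wrist"; returns the picture (400x640x3 uint8, blue, green, red); there is no depth.
- camera_params(name): a dict with "intrinsics" (3x3 intrinsics, pixels), "position" and "rotation" of the camera in the world; the wrist camera has in their place "T_tool_cam" (4x4, takes a point from camera to tool coordinates, whose origin is the TCP and whose axes are the tool frame's). Camera axes: x right, y up, looking along -z (the intrinsics and any distortion apply to the point x, -y, -z); pixel columns grow to the right and rows downward; lengths in m; the calibration is good to about 2 mm. A picture is of the moment at which its call begins: read the wrist's pose just before it. camera_params takes no time and is no camera call.
- order.job_done(): hands the job in, once; it reports no verdict.
The state is a dict: "time": time; "joint_pos": joint angles; "qvel": joint speeds; "joint_torque": joint torques, N m; "ee_pos": TCP position; "ee_rot": TCP orientation; "force": force on the tool from outside, world axes, zero at the start; "torque": the same for the moment, N m; "grip_width": opening from 0.0 (shut) to 1.0 (fully open).
Only numpy, scipy, OpenCV 4.12 (cv2) and the standard library are available. Lean on these libraries where they do the work, as an engineer would, in place of code of your own. Each camera call takes 0.05 s, during which the arm holds its last target. There are 200 camera calls.

### The job

The temperature logger lies display-up on the loading deck of the twist chute; it has to end resting flat on the landing mat below, turned over so that its code plate faces up for scanning. First sweep both broken seal stubs off the mat with the hand brush, over its open edge into the scrap tray (no fingers on the stubs, they are sharp), and stand the brush back on the bench. Then push the logger along the deck, without picking it up, into the slot so that it slides through the twisted guide and turns over on the way down; do not shift the vials, the carton or the ring scanner.

Things in the scene. Friction and masses are not known exactly. Their poses are not given: they have to be found in the camera images.
- twist_chute: Fixed gravity chute of bent steel rods on a grey base plate, 116 x 505 mm, 0.27 m high. Origin on the bench under the middle of its twisted guide, z up; its points share its axes. The logger travels towards -y: loading deck at +y, rubber landing mat at -y, scrap tray at +x of the mat. Three 88 mm hoops hold the rods between y 60 and -60 mm. An open cardboard box 126 mm high stands close at its robot side.
- deck_lip (a point): Middle of the slot's mouth, on the deck's top (231 mm above the bench, y 104 mm in the chute's frame). The deck is flat and smooth, 136 wide, and reaches 150 mm back from here (+y); its back is open. Thin side guides 14 mm high stand at x +-66 mm and converge between 74 and 16 mm before the lip to a passage 62 mm wide.
- twist_mid (a point): Middle of the twisted guide on the slot's centre line (y 2, z 156 mm in the chute's frame). Slot 60 x 26 mm, turning half a turn about the line of travel on a 50 degree slope. It is open above for 30 mm past the lip, so fingertips can follow to 15 mm past it; with its centre about 15 to 20 mm past the lip the logger slides away by itself (polished rods) and comes out turned over.
- landing (a point): Centre of the black rubber mat, on its top (45 mm above the bench, y -188 mm in the chute's frame). Mat 112 (x) x 150 (y) mm. At +y the outlet rods reach over it, to 67 mm from here; 76 mm to -y stands an end plate 35 mm higher than the mat; at x -58 mm (robot's side) a lip 12 mm high; the +x edge, 57 mm away, is open to the scrap tray.
- scrap_tray (a point): Centre of the inner floor of the open steel scrap tray beside the mat (6 mm above the bench, x 94, y -188 mm in the chute's frame). Inside 64 (x) x 151 (y) mm, about 35 mm deep; its rim is 4 mm below the mat's top.
- logger: Temperature logger: flat white case 52 (x) x 38 (y) x 10 (z) mm, 45 g. Origin at the centre of its back (its underside at the start); +z points out of the face with the dark display and two keys; the back carries a plate with bars. At the start it lies on the deck display up, its x along the chute's x within 0.4 rad, so its 38 mm length runs along the travel.
- seal_stub_0: Broken-off head of a grey plastic seal, 24 x 17 x 13 mm with two short snapped legs (35 mm overall), 12 g, loose on the landing mat. Origin at the centre of its underside.
- seal_stub_1: The other broken seal head, same shape and size.
- brush: Wooden block hand brush standing on its bristles on the bench, 110 mm long along its y, 64 mm high, 110 g. Origin at the centre of the bristle tips, z up. Grip ridge on top: 22 mm thick across x, 84 mm long, z 36 to 64 mm; below it a stock 30 mm wide, z 22 to 36 mm; firm bristles 24 x 102 mm, z 0 to 22 mm.
- vial_a: Standing amber vial, 20 mm diameter, 46 mm high; origin at the centre of its underside. Bystander.
- vial_b: A second vial, alike. Bystander.
- carton: Printed folding carton 50 x 106 x 43 mm, long along its y; origin at the centre of its underside. Bystander.
- scanner: Small black ring scanner, 49 x 33 x 21 mm; origin at its underside. Bystander.
Things that resemble listed ones, but are neither listed nor needed, are in the scene too. Of the things like the logger, leave any that is orange; of the rest the larger one is meant.

How it is judged:
By the outcome, as a careful person would: the job done as asked, in the order asked, and still so for the second after the job is handed in, with the robot touching nothing.
It also fails if it takes over 56 s, if anything falls off the work surface, if the arm or the gripper's body presses on something with over 40 N, if the wrist force passes 120 N, or if a joint passes its speed limit or range.

## Working session

There is one attempt and no reset: what is moved stays moved. The work goes in short steps, Python scripts to look and compute and a tool call to move; the robot and the scene stay as the last step left them, time stands still between calls to the robot, and variables do not carry over. Pictures are saved under pics/ and viewed, about 8 in all and at most 12, crops included, and the job is handed in when it is done.

Besides the shell and the picture viewer there is one more tool, called after ">>>" as name(argument=value, ...) on one line, values as JSON. send_rows: Moves the arm, as the interface text tells. Its arguments: {"type":"object","properties":{"steps":{"type":"array","items":{"type":"array","items":{"type":"number"}}}},"required":["steps"]}

```bash
mkdir -p pics
cat > h.py <<'E'
import numpy as np, cv2
from rig import readout, get_image, camera_params, order
from scipy.spatial.transform import Rotation as R
def pose():
    s=readout.sense(); q=s['ee_rot']; T=np.eye(4)
    T[:3,:3]=R.from_quat([q[1],q[2],q[3],q[0]]).as_matrix(); T[:3,3]=s['ee_pos']; return T
def cam(name):
    p=camera_params(name)
    if 'T_tool_cam' in p:
        T=pose()@np.array(p['T_tool_cam']); return np.array(p['intrinsics']),T[:3,:3],T[:3,3],p
    r=np.array(p['rotation']); 
    if r.shape!=(3,3): r=R.from_quat([r[1],r[2],r[3],r[0]]).as_matrix()
    return np.array(p['intrinsics']),r,np.array(p['position']),p
def ray(c,u,v):
    K,r,t,p=c; d=np.linalg.solve(K,[u,v,1.]); d=r@np.array([d[0],-d[1],-d[2]]); return t,d
def onz(c,u,v,z):
    t,d=ray(c,u,v); return t+d*(z-t[2])/d[2]
def px(c,P):
    K,r,t,p=c; q=r.T@(np.asarray(P,float)-t); q=K@np.array([q[0],-q[1],-q[2]]); return q[:2]/q[2]
E
python3 - <<'E'
from h import *
for n in('scene','side','wrist'):
    print(n,{k:np.round(np.array(v),3).tolist() for k,v in camera_params(n).items()})
    cv2.imwrite(f'pics/{n}0.png',get_image(n))
print(readout.sense())
E
```

```text
scene {'intrinsics': [[408.165, 0.0, 325.155], [0.0, 408.165, 195.179], [0.0, 0.0, 1.0]], 'position': [1.016, 0.806, 0.664], 'rotation': [0.224, 0.123, 0.498, 0.829]}
side {'intrinsics': [[498.603, 0.0, 327.971], [0.0, 498.603, 193.886], [0.0, 0.0, 1.0]], 'position': [0.161, 0.74, 1.621], 'rotation': [-0.226, -0.057, 0.253, 0.939]}
wrist {'intrinsics': [[302.17, 0.0, 318.186], [0.0, 302.17, 199.144], [0.0, 0.0, 1.0]], 'T_tool_cam': [[1.0, 0.0, -0.002, -0.0], [-0.002, 0.32, -0.948, -0.132], [0.0, 0.948, 0.32, 0.083], [0.0, 0.0, 0.0, 1.0]]}
{'time': 0.15, 'joint_pos': array([-0.09354146,  0.59193169,  0.04833939,  1.60951988, -0.03326937,
        0.94268427, -0.03370457]), 'qvel': array([-0.00051663, -0.00431917,  0.00102181, -0.00310741, -0.0004195 ,
        0.00120799, -0.00158719]), 'joint_torque': array([ 2.83839137e-03, -5.49247491e+01,  1.54947661e+00, -1.98453355e+01,
        9.54968476e-03,  5.72513367e-03,  5.49048636e-06]), 'ee_pos': array([7.24387355e-01, 1.94977396e-05, 2.41390365e-01]), 'ee_rot': array([-7.07057279e-01,  7.07155746e-01, -5.73657555e-04, -6.51982178e-04]), 'force': array([ 0.33348924, -0.00163757,  0.93476833]), 'torque': array([-0.05054683,  0.00079656, -0.02116752]), 'grip_width': 1.0038093114979953}
```

View pics/scene0.png

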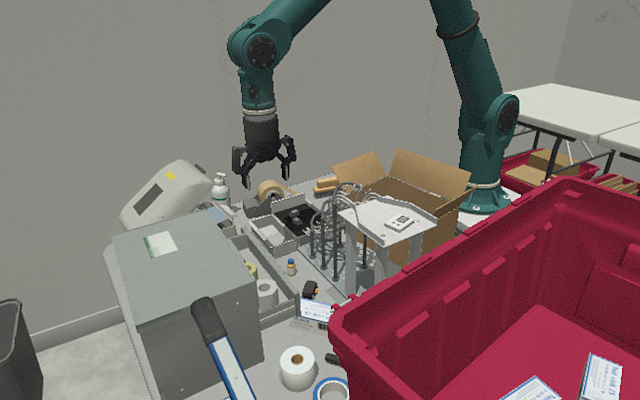

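View pics/side0.png

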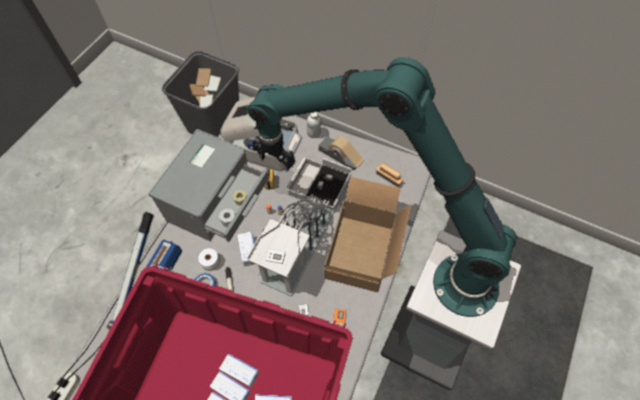

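Scene: the chute's deck with the logger at (402,222). Side view: logger (276,257), mat (325,185), the brush probably the wooden thing at (390,174). I'll zoom in on the side view.

Run:
```python
from h import *
a=cv2.imread('pics/side0.png')[145:290,235:425]; cv2.imwrite('pics/s1.png',cv2.resize(a,None,fx=4,fy=4,interpolation=cv2.INTER_CUBIC))
c=cam('side'); print('logger',onz(c,276,257,.241),'brush',onz(c,390,174,.06),'mat',onz(c,325,187,.045))
c=cam('scene'); print('logger',onz(c,402,222,.241),'brush',onz(c,325,184,.06))
```

```text
logger [0.55444908 0.28641649 0.241     ] brush [ 0.39534453 -0.25315513  0.06      ] mat [ 0.58836179 -0.10110723  0.045     ]
logger [0.56280772 0.29258408 0.241     ] brush [ 0.43480329 -0.24193249  0.06      ]
```

View pics/s1.png

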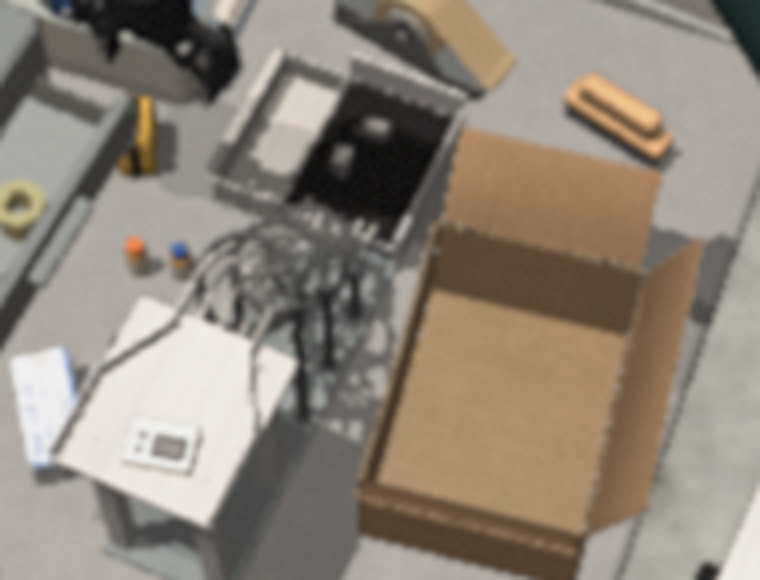

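View pics/wrist0.png

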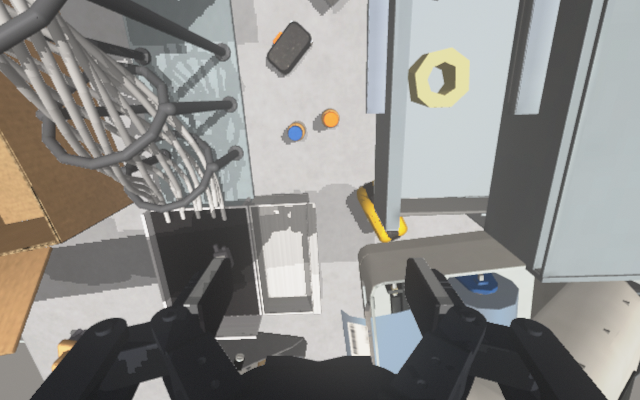

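Crop of the side view: mat with the two stubs at crop (375,125) and (343,157); the tray at +x of the mat; brush at (620,115), a tape dispenser at (420,50) close to the mat's end. The wrist view agrees.

Run:
```python
from h import *
c=cam('side'); f=lambda u,v,z: onz(c,235+u/4,145+v/4,z)
D=np.array([f(150,298,.231),f(295,355,.231),f(210,525,.231),f(55,455,.231)])
print('deck',D.round(3).tolist(),D.mean(0))
y=(D[0]+D[1]-D[2]-D[3]);print('yaw of -y dir deg',np.degrees(np.arctan2(y[1],y[0])), 'len',np.linalg.norm(y)/2)
x=(D[0]+D[3]-D[1]-D[2]);print('yaw of +x',np.degrees(np.arctan2(x[1],x[0])),np.linalg.norm(x)/2)
print('logger',f(162,442,.241),[f(*p,.241).round(4).tolist() for p in((133,418),(200,425),(192,472),(124,463))])
print('stubs',f(376,126,.055),f(343,157,.055))
print('mat',[f(*p,.045).round(3).tolist() for p in((355,82),(465,100),(295,175))])
print('tray',[f(*p,.041).round(3).tolist() for p in((280,60),(215,180))])
print('brush ridge',[f(*p,.064).round(3).tolist() for p in((583,97),(597,78),(662,120),(650,136))])
print('brush stock',[f(*p,.036).round(3).tolist() for p in((567,97),(590,72),(670,135),(655,158))])
print('dispenser',[f(*p,.05).round(3).tolist() for p in((340,15),(515,60),(475,92))], 'vials',f(180,255,.046),f(135,250,.046))
print('box flap top', f(650,170,.126),f(460,130,.126),f(700,240,.126))
```

```text
deck [[0.63, 0.178, 0.231], [0.506, 0.17, 0.231], [0.497, 0.321, 0.231], [0.627, 0.325, 0.231]] [0.56500449 0.24865165 0.231     ]
yaw of -y dir deg -87.62845788026782 len 0.1486162216092012
yaw of +x 2.853669910653759 0.1273221921399322
logger [0.55818328 0.28291187 0.241     ] [[0.5873, 0.276, 0.241], [0.5397, 0.258, 0.241], [0.5265, 0.2936, 0.241], [0.5749, 0.3103, 0.241]]
stubs [ 0.59311132 -0.14291362  0.055     ] [ 0.60489741 -0.09912754  0.055     ]
mat [[0.636, -0.183, 0.045], [0.534, -0.212, 0.045], [0.638, -0.067, 0.045]]
tray [[0.712, -0.175, 0.041], [0.702, -0.031, 0.041]]
brush ridge [[0.434, -0.254, 0.064], [0.431, -0.279, 0.064], [0.358, -0.264, 0.064], [0.362, -0.243, 0.064]]
brush stock [[0.452, -0.265, 0.036], [0.444, -0.301, 0.036], [0.349, -0.27, 0.036], [0.352, -0.241, 0.036]]
dispenser [[0.682, -0.242, 0.05], [0.511, -0.272, 0.05], [0.529, -0.222, 0.05]] vials [0.6903395  0.05405285 0.046     ] [0.72881099 0.06803052 0.046     ]
box flap top [ 0.33989426 -0.17177032  0.126     ] [ 0.50557557 -0.13307794  0.126     ] [ 0.27446239 -0.12683266  0.126     ]
```

Run:
```python
from h import *
a=cv2.imread('pics/scene0.png')[140:280,285:475]; cv2.imwrite('pics/s2.png',cv2.resize(a,None,fx=4,fy=4,interpolation=cv2.INTER_CUBIC))
```

```text
(no output)
```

View pics/s2.png

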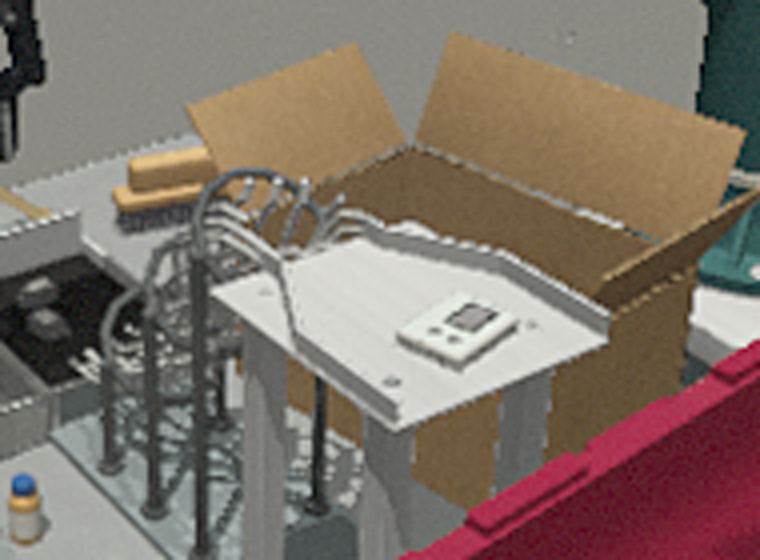

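Scene crop: logger at (458,325), deck corners (215,290), (400,425), (605,340), flap top corners (190,107), (355,43). The logger's display side is towards -x of the keys.

Run:
```python
from h import *
cs=cam('side'); cc=cam('scene')
def tri(a,b):
    t1,d1=ray(cs,235+a[0]/4,145+a[1]/4); t2,d2=ray(cc,285+b[0]/4,140+b[1]/4)
    s=np.linalg.lstsq(np.c_[d1,-d2],t2-t1,rcond=None)[0]; p,q=t1+s[0]*d1,t2+s[1]*d2
    return ((p+q)/2).round(3),np.linalg.norm(p-q).round(4)
for n,a,b in(('flapR',(460,130),(190,107)),('flapL',(660,170),(355,43)),('lipfar',(150,298),(215,290)),('backfar',(55,455),(400,425)),('backnear',(210,525),(605,340)),
 ('flap base',(440,225),(315,190)),('flapbase2',(645,270),(410,145)),('logger c',(162,442),(458,325))): print(n,*tri(a,b))
print('scene deck',[onz(cc,285+u/4,140+v/4,.231).round(3).tolist() for u,v in((215,290),(400,425),(605,340))])
print('scene logger',[onz(cc,285+u/4,140+v/4,.241).round(3).tolist() for u,v in((398,335),(453,362),(517,322),(460,296))])
print('scene brush ridge end',onz(cc,285+130/4,140+158/4,.064), 'stubs',onz(cc,285+38/4,140+290/4,.055),onz(cc,285+46/4,140+322/4,.055))
```

```text
flapR [ 0.491 -0.095  0.192] 0.0007
flapL [ 0.324 -0.134  0.191] 0.0033
lipfar [0.633 0.175 0.224] 0.0021
backfar [0.628 0.325 0.228] 0.0013
backnear [0.498 0.319 0.227] 0.0002
flap base [ 0.461 -0.004  0.167] 0.028
flapbase2 [ 0.306 -0.081  0.121] 0.0
logger c [0.56  0.281 0.236] 0.0003
scene deck [[0.64, 0.184, 0.231], [0.63, 0.329, 0.231], [0.502, 0.324, 0.231]]
scene logger [[0.595, 0.28, 0.241], [0.588, 0.312, 0.241], [0.539, 0.301, 0.241], [0.547, 0.267, 0.241]]
scene brush ridge end [ 0.44349129 -0.27722405  0.064     ] stubs [ 0.59722945 -0.13669159  0.055     ] [ 0.61171861 -0.09375976  0.055     ]
```

>>> send_rows(steps=[[0,0,0,-0.032,0,-0.026,0.0854],[0,0,0,-0.032,0,-0.026,0.0854],[0,0,0,-0.032,0,-0.026,0.0854],[0,0,0,-0.032,0,-0.026,0.0854],[0,0,0,-0.032,0,-0.026,0.0854],[0,0,0,-0.032,0,-0.026,0.0854],[0,0,0,-0.032,0,-0.026,0.0854],[0,0,0,-0.032,0,-0.026,0.0854]])

```text
time: 0.82
ee_pos: [0.4671, -0.2089, 0.2422]
ee_rot: [-0.707, 0.707, 0.0, -0.0]
force: [0.2, -1.5, 0.2]
grip_width: 0.996
```

>>> send_rows(steps=[[0,0,0,-0.03,0,-0.027,0.0854],[0,0,0,-0.03,0,-0.027,0.0854],[0,-7,0,0,0,0,0.0854],[0,-7,0,0,0,0,0.0854],[0,-7,0,0,0,0,0.0854],[0,-7,0,0,0,0,0.0854],[0,-7,0,0,0,0,0.0854],[0,-7,0,0,0,0,0.0854]])

```text
time: 1.48
ee_pos: [0.4087, -0.262, 0.2422]
ee_rot: [0.659, -0.659, -0.255, 0.255]
force: [-0.4, 0.5, 0.6]
grip_width: 1.002
```

>>> send_rows(steps=[[0,-7,0,0,0,0,0.0854],[0,-7,0,0,0,0,0.0854],[0,-7,0,0,0,0,0.0854],[0,-7,0,0,0,0,0.0854],[0,-7,0,0,0,0,0.0854],[0,0,0,0,0,0,0.0854]])

```text
time: 1.98
ee_pos: [0.4088, -0.262, 0.2422]
ee_rot: [0.553, -0.553, -0.441, 0.441]
force: [-0.7, -0.9, -0.3]
grip_width: 1.003
```

Run:
```python
from h import *
T=pose(); print(T.round(3), readout.sense()['time'],readout.sense()['joint_pos'].round(2))
c=cam('wrist'); im=get_image('wrist'); cv2.imwrite('pics/w1.png',im)
hsv=cv2.cvtColor(im,cv2.COLOR_BGR2HSV); m=cv2.inRange(hsv,(8,90,100),(25,255,255))
n,l,s,ce=cv2.connectedComponentsWithStats(m)
for i in range(1,n):
    if s[i,4]>300: print(s[i],ce[i].round(),onz(c,*ce[i],.05).round(3))
```

```text
[[ 0.223 -0.    -0.975  0.409]
 [ 0.975  0.     0.223 -0.262]
 [ 0.    -1.     0.     0.242]
 [ 0.     0.     0.     1.   ]] 1.9833 [ 0.66  0.3  -0.22  2.13  0.1   0.72  1.72]
[  511     0   129   291 20139] [577.  94.] [0.384 0.014 0.05 ]
[ 294  122   28   93 2244] [308. 168.] [ 0.398 -0.27   0.05 ]
[ 319  264   44   78 2627] [340. 304.] [ 0.58  -0.271  0.05 ]
```

View pics/w1.png

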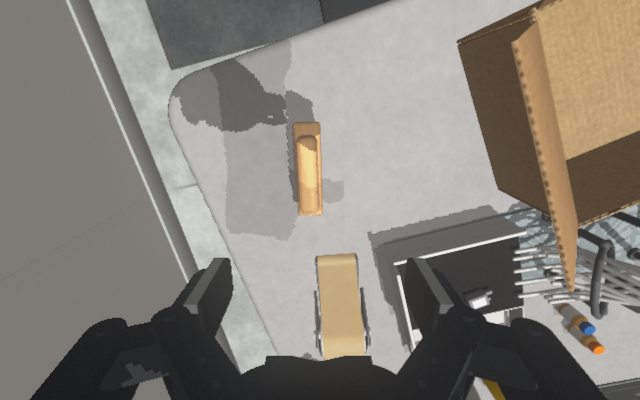

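Wrist view: brush standing at (308,168), nearly aligned with the image vertical; tape dispenser at (340,304), stub partly visible at (480,298).

Run:
```python
from h import *
c=cam('wrist'); im=cv2.imread('pics/w1.png')
m=cv2.inRange(cv2.cvtColor(im,cv2.COLOR_BGR2HSV),(8,90,100),(25,255,255)); m[:110]=0;m[225:]=0;m[:,:280]=0;m[:,340:]=0
p=np.argwhere(m)[:,::-1]; P=np.array([onz(c,u,v,.045) for u,v in p])
b=cv2.minAreaRect(P[:,:2].astype(np.float32)*1000); print(b)
for q in((309,137),(309,212),(299,212),(322,212),(294,124),(320,124)): print(q,onz(c,*q,.064).round(4),onz(c,*q,.036).round(4))
T=pose(); 
for g in ((.398,-.27),): print('in tool', (T[:3,:3].T@(np.array([*g,.242])-T[:3,3])).round(4))
```

```text
((401.469482421875, -270.96673583984375), (27.653675079345703, 104.93563079833984), 78.71343231201172)
(309, 137) [ 0.3637 -0.2604  0.064 ] [ 0.367  -0.2619  0.036 ]
(309, 212) [ 0.4428 -0.2797  0.064 ] [ 0.4532 -0.283   0.036 ]
(299, 212) [ 0.4403 -0.2904  0.064 ] [ 0.4504 -0.2947  0.036 ]
(322, 212) [ 0.4461 -0.2658  0.064 ] [ 0.4567 -0.2678  0.036 ]
(294, 124) [ 0.3479 -0.2719  0.064 ] [ 0.3497 -0.2745  0.036 ]
(320, 124) [ 0.3538 -0.2466  0.064 ] [ 0.3561 -0.247   0.036 ]
in tool [-0.0102  0.0002  0.0087]
```

>>> send_rows(steps=[[0,0,0,-0.0095,0.03,0.005,0.06],[0,0,0,0,0.035,0,0.06],[0,0,0,0,0.035,0,0.06],[0,0,0,0,0.03,0,0.06],[0,0,0,0,0.03,0,0.06],[0,0,0,0,0.02,0,0.06],[0,0,0,0,0.012,0,0.06],[0,0,0,0,0,0,0.06]])

```text
time: 2.7
ee_pos: [0.4008, -0.2693, 0.0479]
ee_rot: [0.555, -0.552, -0.439, 0.44]
force: [-0.1, -0.2, -0.2]
grip_width: 0.698
```

>>> send_rows(steps=[[0,0,0,0,0,0,0.01],[0,0,0,0,0,0,0.01],[0,0,0,0,0,0,0.01],[0,0,0,0,0,0,0.01],[0,0,0,0,0,0,0.01],[0,0,0,0,0,0,0.01]])

```text
time: 3.2
ee_pos: [0.4026, -0.2707, 0.0514]
ee_rot: [-0.553, 0.554, 0.44, -0.44]
force: [-1.0, 0.2, 7.1]
grip_width: 0.241
```

>>> send_rows(steps=[[0,0,0,0,-0.02,0,0.01],[0,0,0,0,-0.035,0,0.01],[0,0,0,0,-0.035,0,0.01],[0,0,0,0,-0.035,0,0.01],[0,0,0,0,-0.035,0,0.01],[0,0,0,0,-0.03,0,0.01],[0,5,0,0,0,0,0.01],[0,7,0,0,0,0,0.01]])

```text
time: 3.87
ee_pos: [0.4028, -0.2709, 0.243]
ee_rot: [-0.596, 0.599, 0.379, -0.377]
force: [-0.0, 0.6, -1.4]
grip_width: 0.247
```

>>> send_rows(steps=[[0,7,0,0,0,0,0.01],[0,7,0,0,0,0,0.01],[0,7,0,0,0,0,0.01],[0,7,0,0,0,0,0.01],[0,7,0,0,0,0,0.01],[0,7,0,0,0,0,0.01],[0,7,0,0,0,0,0.01],[0,7,0,0,0,0,0.01]])

```text
time: 4.53
ee_pos: [0.4014, -0.2698, 0.2404]
ee_rot: [0.705, -0.705, -0.053, 0.053]
force: [-0.6, 0.1, -0.6]
grip_width: 0.242
```

>>> send_rows(steps=[[0,6,0,0,0,0,0.01],[0,0,0,0.038,0,-0.002,0.01],[0,0,0,0.038,0,-0.002,0.01],[0,0,0,0.038,0,-0.002,0.01],[0,0,0,0.038,0,-0.002,0.01],[0,0,0,0.002,0,0.03,0.01],[0,0,0,0.002,0,0.03,0.01],[0,0,0,0,0,0,0.01]])

```text
time: 5.2
ee_pos: [0.5558, -0.2016, 0.2394]
ee_rot: [0.709, -0.705, -0.021, 0.022]
force: [0.7, 1.3, -1.0]
grip_width: 0.247
```

Run:
```python
from h import *
T=pose(); print(T.round(3), readout.sense()['time'])
np.save('Tw2.npy',T); im=get_image('wrist'); cv2.imwrite('pics/w2.png',im)
```

```text
[[ 0.998 -0.002 -0.061  0.556]
 [ 0.061  0.006  0.998 -0.202]
 [-0.002 -1.     0.006  0.239]
 [ 0.     0.     0.     1.   ]] 5.2
```

View pics/w2.png

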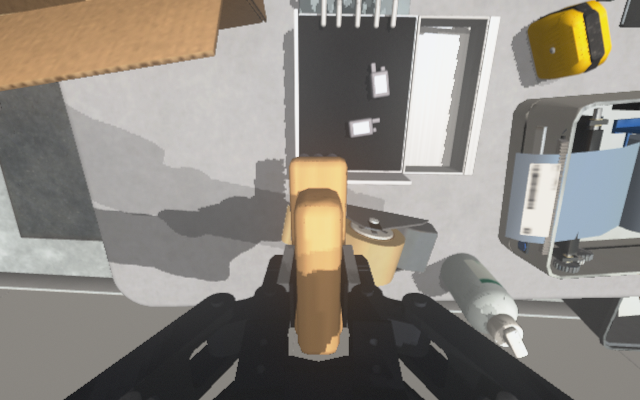

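Wrist view with the brush held: mat with stubs at (378,82) and (362,128), its open edge from (416,20) to (404,170), tray to the right.

Run:
```python
from h import *
c=cam('wrist')
f=lambda u,v,z: onz(c,u,v,z)[:3].round(4)
print('edge',f(416,20,.045),f(405,170,.045)); print('lip',f(299,40,.057),f(301,165,.057))
print('endplate top',f(305,172,.08),f(404,180,.08)); print('rod tips',f(325,25,.06),f(395,25,.06))
print('stubs',f(380,83,.056),f(361,128,.056)); print('stub extents',[f(*p,.05).tolist() for p in((372,64),(390,97),(347,136),(380,120))])
print('tray far',f(490,20,.041),f(466,170,.041))
print('brush tip',f(318,158,.225),f(291,165,.225),f(347,165,.225))
```

```text
edge [ 0.639  -0.0465  0.045 ] [ 0.6505 -0.1919  0.045 ]
lip [ 0.5293 -0.0721  0.057 ] [ 0.5361 -0.1906  0.057 ]
endplate top [ 0.5413 -0.1924  0.08  ] [ 0.6402 -0.1947  0.08  ]
rod tips [ 0.5527 -0.0589  0.06  ] [ 0.6165 -0.0551  0.06  ]
stubs [ 0.6097 -0.1049  0.056 ] [ 0.5956 -0.1488  0.056 ]
stub extents [[0.6009, -0.0878, 0.05], [0.6225, -0.1171, 0.05], [0.5827, -0.1583, 0.05], [0.6152, -0.1401, 0.05]]
tray far [ 0.7113 -0.0414  0.041 ] [ 0.7198 -0.1887  0.041 ]
brush tip [ 0.5517 -0.1503  0.225 ] [ 0.5386 -0.1546  0.225 ] [ 0.5662 -0.153   0.225 ]
```

>>> send_rows(steps=[[0,0,0,0.003,0,0.04,0.01],[0,0,0,0.003,0,0.039,0.01],[0,0,0,0,0.03,0,0.01],[0,0,0,0,0.035,0,0.01],[0,0,0,0,0.035,0,0.01],[0,0,0,0,0.025,0,0.01],[0,0,0,0,0.015,0,0.01],[0,0,0,0,0,0,0.01]])

```text
time: 5.92
ee_pos: [0.5551, -0.1314, 0.0979]
ee_rot: [0.707, -0.707, -0.017, 0.02]
force: [0.8, -0.1, -0.8]
grip_width: 0.246
```

>>> send_rows(steps=[[0,0,0,0,0.001,0,0.01],[0,0,0,0,0.001,0,0.01],[0,0,0,0,0,0,0.01]])

```text
time: 6.17
ee_pos: [0.5573, -0.1314, 0.0991]
ee_rot: [-0.707, 0.707, 0.019, -0.018]
force: [0.2, -0.4, -1.2]
grip_width: 0.244
```

>>> send_rows(steps=[[0,0,0,0,0,0.008,0.01],[0,0,0,0,0.001,0,0.01],[0,0,0,0,0.001,0,0.01],[0,0,0,0,0,0,0.01]])

```text
time: 6.5
ee_pos: [0.5566, -0.1225, 0.0965]
ee_rot: [0.707, -0.707, -0.019, 0.019]
force: [-0.4, -0.2, -1.3]
grip_width: 0.247
```

>>> send_rows(steps=[[0,0,0,0.008,0,0,0.01],[0,0,0,0.012,0,0,0.01],[0,0,0,0.012,0,0,0.01],[0,0,0,0.012,0,0,0.01],[0,0,0,0.013,0,0,0.01],[0,0,0,0.013,0,0,0.01],[0,0,0,0.014,0,0,0.01],[0,0,0,0.014,0,0,0.01]])

```text
time: 7.17
ee_pos: [0.6556, -0.1178, 0.0963]
ee_rot: [-0.707, 0.707, 0.019, -0.018]
force: [0.0, 0.1, 0.1]
grip_width: 0.245
```

>>> send_rows(steps=[[0,0,0,0.003,0,0,0.01],[0,0,0,0,-0.02,0,0.01],[0,0,0,0,-0.035,0,0.01],[0,0,0,0,-0.035,0,0.01],[0,0,0,0,-0.035,0,0.01],[0,0,0,-0.03,-0.02,-0.025,0.01],[0,0,0,-0.03,0,-0.025,0.01],[0,0,0,-0.03,0,-0.025,0.01]])

```text
time: 7.83
ee_pos: [0.5731, -0.1964, 0.2424]
ee_rot: [-0.706, 0.707, 0.021, -0.018]
force: [0.6, -0.9, -0.8]
grip_width: 0.247
```

Run:
```python
from h import *
T=pose(); print(T.round(3), readout.sense()['time'])
im=get_image('wrist'); cv2.imwrite('pics/w3.png',im[:260])
```

```text
[[ 0.999  0.004 -0.055  0.573]
 [ 0.055 -0.001  0.999 -0.196]
 [ 0.004 -1.    -0.001  0.242]
 [ 0.     0.     0.     1.   ]] 7.8333
```

View pics/w3.png

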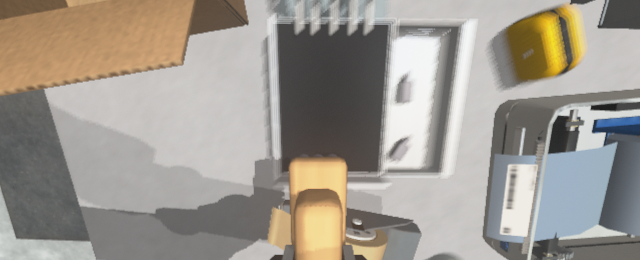

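Both stubs lie in the tray at (405,88) and (400,148), and the mat is clear. Next I return the brush.

>>> send_rows(steps=[[0,0,0,0,0,-0.032,0.01],[0,0,0,0,0,-0.032,0.01],[0,0,0,-0.035,0,0,0.01],[0,0,0,-0.035,0,0,0.01],[0,0,0,-0.035,0,0,0.01],[0,0,0,-0.035,0,0,0.01],[0,0,0,-0.025,0,0,0.01],[0,-4,0,0,0,0,0.01]])

```text
time: 8.55
ee_pos: [0.4033, -0.2683, 0.2394]
ee_rot: [0.707, -0.705, -0.039, 0.044]
force: [-0.3, -0.3, -0.5]
grip_width: 0.249
```

>>> send_rows(steps=[[0,-7,0,0,0,0,0.01],[0,-7,0,0,0,0,0.01],[0,-7,0,0,0,0,0.01],[0,-7,0,0,0,0,0.01],[0,-7,0,0,0,0,0.01],[0,-7,0,0,0,0,0.01],[0,-7,0,0,0,0,0.01],[0,-7,0,0,0,0,0.01]])

```text
time: 9.22
ee_pos: [0.4109, -0.2683, 0.2402]
ee_rot: [0.602, -0.602, -0.371, 0.371]
force: [-0.2, 0.5, -0.9]
grip_width: 0.247
```

>>> send_rows(steps=[[0,-7,0,0,0,0,0.01],[0,-7,0,0,0,0,0.01],[0,0,0,0,0,0,0.01]])

```text
time: 9.47
ee_pos: [0.4109, -0.2684, 0.2402]
ee_rot: [0.553, -0.553, -0.441, 0.441]
force: [-0.3, 0.3, -1.6]
grip_width: 0.24
```

>>> send_rows(steps=[[0,0,0,0,0.035,0,0.01],[0,0,0,0,0.04,0,0.01],[0,0,0,0,0.04,0,0.01],[0,0,0,0,0.035,0,0.01],[0,0,0,0,0.02,0,0.01],[0,0,0,0,0.01,0,0.01],[0,0,0,0,0.006,0,0.01],[0,0,0,0,0.001,0,0.01]])

```text
time: 10.13
ee_pos: [0.4116, -0.2684, 0.0529]
ee_rot: [0.554, -0.554, -0.44, 0.44]
force: [0.1, -0.4, -0.8]
grip_width: 0.241
```

>>> send_rows(steps=[[0,0,0,0,0.001,0,0.01],[0,0,0,0,0,0,0.01]])

```text
time: 10.3
ee_pos: [0.4123, -0.2689, 0.0534]
ee_rot: [-0.553, 0.554, 0.44, -0.44]
force: [0.0, 0.4, -0.2]
grip_width: 0.243
```

>>> send_rows(steps=[[0,0,0,0,0.001,0,0.01],[0,0,0,0,0.001,0,0.01],[0,0,0,0,0,0,0.01]])

```text
time: 10.55
ee_pos: [0.4121, -0.2688, 0.0511]
ee_rot: [-0.553, 0.554, 0.44, -0.44]
force: [0.8, 0.5, 1.7]
grip_width: 0.244
```

Contact is beginning. Release and rise.

>>> send_rows(steps=[[0,0,0,0,0.0005,0,0.03],[0,0,0,0,0,0,0.06],[0,0,0,0,0,0,0.06],[0,0,0,0,0,0,0.06],[0,0,0,0,-0.02,0,0.06],[0,0,0,0,-0.04,0,0.06],[0,0,0,0,-0.04,0,0.06],[0,0,0,0,-0.04,0,0.06]])

```text
time: 11.22
ee_pos: [0.4107, -0.2679, 0.1909]
ee_rot: [0.554, -0.553, -0.44, 0.44]
force: [0.6, -1.7, -0.2]
grip_width: 0.701
```

>>> send_rows(steps=[[0,0,0,0,-0.04,0,0.0],[0,0,0,0,-0.04,0,0.0],[0,0,0,0,-0.04,0,0.0],[0,0,0,0,-0.04,0,0.0],[0,0,0,0,-0.02,0,0.0],[0,7,0,0,0,0,0.0],[0,7,0,0,0,0,0.0],[0,7,0,0,0,0,0.0]])

```text
time: 11.88
ee_pos: [0.4111, -0.2683, 0.3703]
ee_rot: [-0.625, 0.626, 0.33, -0.33]
force: [0.4, -0.4, -0.2]
grip_width: 0.001
```

Run:
```python
from h import *
T=pose(); print(T.round(3), readout.sense()['time'])
im=get_image('wrist'); cv2.imwrite('pics/w4.png',im)
print([px(cam('wrist'),p).round().tolist() for p in ((.41,-.27,.064),(.365,-.258,.036),(.46,-.28,.036))])
m=cv2.inRange(cv2.cvtColor(im,cv2.COLOR_BGR2HSV),(8,90,100),(25,255,255)); n,l,s,ce=cv2.connectedComponentsWithStats(m); print([(s[i].tolist(),onz(cam('wrist'),*ce[i],.05).round(3)) for i in range(1,n) if s[i,4]>300])
```

```text
[[ 0.564  0.001 -0.826  0.411]
 [ 0.826 -0.001  0.564 -0.268]
 [-0.    -1.    -0.001  0.37 ]
 [ 0.     0.     0.     1.   ]] 11.8833
[[316.0, 157.0], [306.0, 124.0], [329.0, 183.0]]
[([386, 0, 193, 154, 13127], array([ 0.411, -0.012,  0.05 ])), ([298, 119, 41, 69, 1082], array([ 0.408, -0.266,  0.05 ])), ([348, 207, 48, 61, 1468], array([ 0.573, -0.272,  0.05 ])), ([517, 244, 46, 41, 996], array([ 0.775, -0.064,  0.05 ]))]
```

Run:
```python
from h import *
cs=cam('side'); cc=cam('scene')
def tri(a,b):
    t1,d1=ray(cs,*a); t2,d2=ray(cc,*b)
    s=np.linalg.lstsq(np.c_[d1,-d2],t2-t1,rcond=None)[0]; p,q=t1+s[0]*d1,t2+s[1]*d2
    return ((p+q)/2).round(3),np.linalg.norm(p-q).round(4)
print(tri((148,270),(333,312)),tri((350,330),(572,182)))
```

```text
(array([0.835, 0.501, 0.314]), np.float64(0.0111)) (array([0.255, 0.41 , 0.303]), np.float64(0.0239))
```

>>> send_rows(steps=[[0,7,0,0,-0.01,0,0.0],[0,7,0,0,-0.01,0,0.0],[0,7,0,0,-0.01,0,0.0],[0,7,0,0,0,0,0.0],[0,7,0,0,0,0,0.0],[0,7,0,0,0,0,0.0],[0,7,0,0,0,0,0.0],[0,3.4,0,0,0,0,0.0]])

```text
time: 12.6
ee_pos: [0.411, -0.2681, 0.3994]
ee_rot: [0.707, -0.707, -0.021, 0.022]
force: [0.6, 1.0, -0.1]
grip_width: -0.002
```

>>> send_rows(steps=[[0,0,0,0.0128,0,0.0372,0.0],[0,0,0,0.0128,0,0.0372,0.0],[0,0,0,0.0128,0,0.0372,0.0],[0,0,0,0.0128,0,0.0372,0.0],[0,0,0,0.0128,0,0.0372,0.0],[0,0,0,0.0128,0,0.0372,0.0],[0,0,0,0.0128,0,0.0372,0.0],[0,0,0,0.0128,0,0.0372,0.0]])

```text
time: 13.27
ee_pos: [0.4946, 0.0369, 0.3996]
ee_rot: [-0.707, 0.707, 0.023, -0.023]
force: [1.2, 0.5, 0.3]
grip_width: 0.001
```

>>> send_rows(steps=[[0,0,0,0.0128,0,0.0372,0.018],[0,0,0,0.0128,0,0.0372,0.018],[0,0,0,0.0128,0,0.0372,0.018],[0,0,0,0.0128,0,0.0372,0.018],[0,0,0,0.0128,0,0.0372,0.018],[0,0,0,0.0128,0,0.0372,0.018],[0,0,0,0.0128,0,0.0372,0.018],[0,0,0,0,0,0,0.018]])

```text
time: 13.93
ee_pos: [0.5667, 0.3103, 0.3989]
ee_rot: [0.709, -0.704, -0.026, 0.027]
force: [-0.5, 0.7, 1.3]
grip_width: 0.21
```

Run:
```python
from h import *
T=pose(); print(T.round(4), readout.sense()['time'])
im=get_image('wrist'); cv2.imwrite('pics/w5.png',im)
```

```text
[[ 0.9971 -0.0016 -0.0756  0.5667]
 [ 0.0756  0.0077  0.9971  0.3103]
 [-0.001  -1.      0.0078  0.3989]
 [ 0.      0.      0.      1.    ]] 13.9333
```

View pics/w5.png

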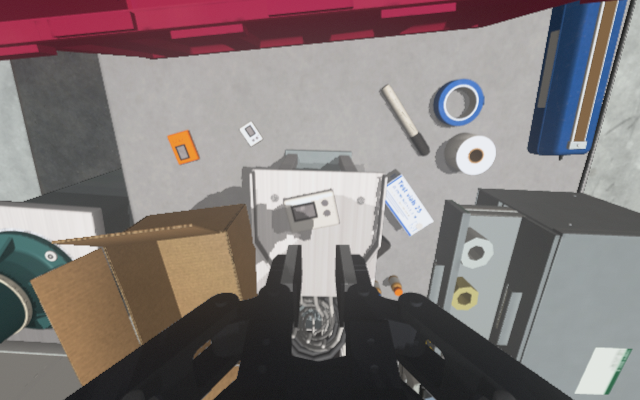

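Wrist view: logger at (312,210), side guides at columns 251 and 382, the deck's back edge at row 170.

Run:
```python
from h import *
T=np.mean([pose() for _ in range(5)],0); print(T[:3,3].round(4),np.degrees(np.arctan2(T[1,0],T[0,0])))
c=cam('wrist'); im=cv2.imread('pics/w5.png'); f=lambda u,v,z: onz(c,u,v,z)[:2].round(4)
L=np.array([f(*p,.241) for p in((284,203),(333,190),(340,216),(290,231))]); print('logger',L.tolist(),L.mean(0), np.degrees(np.arctan2(*(L[1]-L[0])[::-1])),np.degrees(np.arctan2(*(L[2]-L[3])[::-1])))
B=[f(253,170,.231),f(383,174,.231)]; print('back',B); print('guides',f(250,230,.245),f(382,235,.245),f(263,257,.245),f(370,262,.245))
g=(T[:3,:3].T@(np.array([*L.mean(0),T[2,3]])-T[:3,3])); print('logger c in tool',g)
Y=(np.array(B).mean(0)); print('centre line at back', Y, 'tool', T[:3,:3].T@(np.array([*Y,T[2,3]])-T[:3,3]))
```

```text
[0.5666 0.306  0.3988] 4.173096082809502
logger [[0.5331, 0.2851], [0.5815, 0.3024], [0.5911, 0.2751], [0.5405, 0.2545]] [0.56155  0.279275] 19.668820989922057 22.15195712838368
back [array([0.4995, 0.3146]), array([0.6314, 0.3201])]
guides [0.4995 0.2544] [0.6362 0.2588] [0.5134 0.224 ] [0.6278 0.2263]
logger c in tool [-7.01504748e-03 -6.73924846e-05 -2.62493150e-02]
centre line at back [0.56545 0.31735] tool [-3.54689072e-04  3.66705946e-05  1.14407954e-02]
```

>>> send_rows(steps=[[0,0,0,0,0,0.022,0.018],[0,0,0,0,0.03,0,0.018],[0,0,0,0,0.035,0,0.018],[0,0,0,0,0.035,0,0.018],[0,0,0,0,0.028,0,0.018],[0,0,0,0,0.015,0,0.018],[0,0,0,0,0.008,0,0.018],[0,0,0,0,0,0,0.018]])

```text
time: 14.65
ee_pos: [0.5658, 0.3201, 0.2466]
ee_rot: [-0.706, 0.708, 0.021, -0.023]
force: [-0.7, -0.3, -0.2]
grip_width: 0.208
```

Run:
```python
from h import *
im=get_image('side'); T=pose(); print(T.round(4))
print(px(cam('side'),[T[0,3],T[1,3],.235]))
cv2.imwrite('pics/s3.png',cv2.resize(im[180:310,220:370],None,fx=4,fy=4,interpolation=cv2.INTER_CUBIC))
```

```text
[[ 0.998  -0.001  -0.0626  0.5666]
 [ 0.0626 -0.0013  0.998   0.3213]
 [-0.0011 -1.     -0.0012  0.2484]
 [ 0.      0.      0.      1.    ]]
[266.72836503 265.7868431 ]
```

View pics/s3.png

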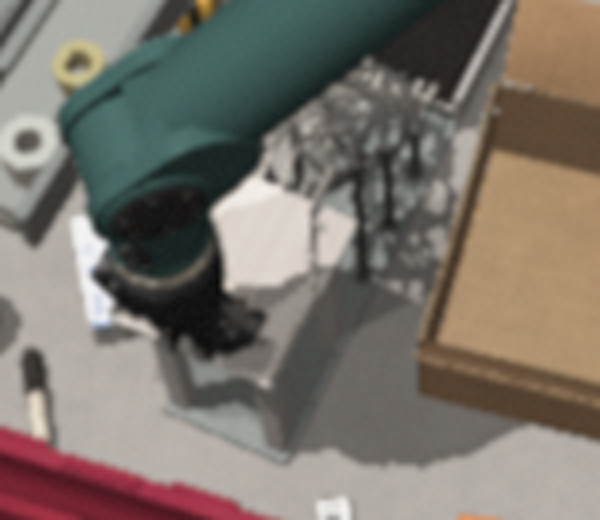

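Logger is hidden behind the wrist in this view; the fingers are at the deck's back. I start the push gently.

>>> send_rows(steps=[[0,0,0,0,0.002,0,0.018],[0,0,0,0,0,-0.004,0.018],[0,0,0,0,0,-0.006,0.018],[0,0,0,0,0,-0.006,0.018],[0,0,0,0,0,-0.006,0.018],[0,0,0,0,0,-0.006,0.018],[0,0,0,0,0,-0.006,0.018],[0,0,0,0,0,0,0.018]])

```text
time: 15.37
ee_pos: [0.5692, 0.2862, 0.2467]
ee_rot: [-0.706, 0.707, 0.021, -0.021]
force: [1.0, -0.4, -0.1]
grip_width: 0.209
```

Run:
```python
from h import *
T=pose(); print(T[:3,3].round(4),np.degrees(np.arctan2(T[1,0],T[0,0])))
c=cam('wrist'); print(px(c,[T[0,3],T[1,3]-.011,.24]))
im=get_image('wrist'); a=im[150:400,180:460]; cv2.imwrite('pics/w6.png',cv2.resize(a,None,fx=2.4,fy=2.4,interpolation=cv2.INTER_CUBIC))
```

```text
[0.5692 0.2862 0.2467] 3.4704417713389333
[317.33140833 282.89541477]
```

View pics/w6.png

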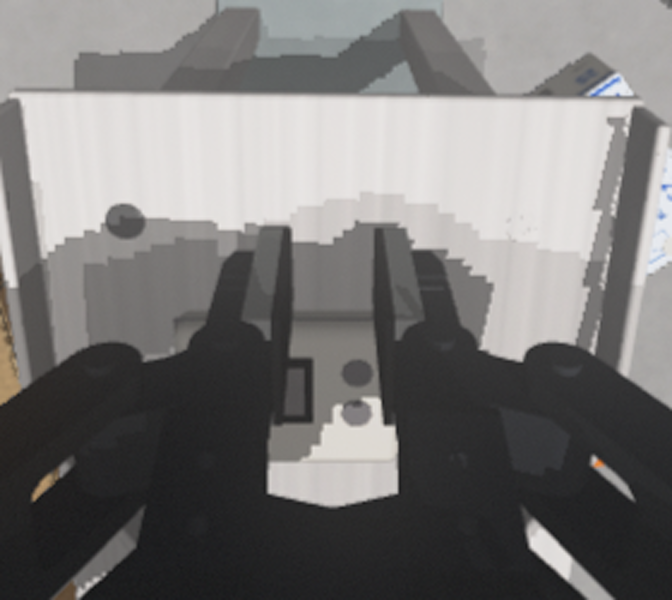

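The logger is flush against both fingertips (back edge at crop row 315), about 5 mm to -x of centre; the guides should centre it.

>>> send_rows(steps=[[0,0,0,0,0,-0.006,0.018],[0,0,0,0,0,-0.007,0.018],[0,0,0,0,0,-0.007,0.018],[0,0,0,0,0,-0.007,0.018],[0,0,0,0,0,-0.007,0.018],[0,0,0,0,0,-0.007,0.018],[0,0,0,0,0,-0.007,0.018],[0,0,0,0,0,-0.007,0.018]])

```text
time: 16.08
ee_pos: [0.5732, 0.2342, 0.2472]
ee_rot: [0.708, -0.706, -0.023, 0.021]
force: [4.3, 6.7, 0.5]
grip_width: 0.212
```

>>> send_rows(steps=[[0,0,0,0,0,-0.005,0.018],[0,0,0,0,0,-0.005,0.018],[0,0,0,0,0,-0.005,0.018],[0,0,0,0,0,-0.005,0.018],[0,0,0,0,0,-0.005,0.018],[0,0,0,0,0,0,0.018]])

```text
time: 16.58
ee_pos: [0.5738, 0.2069, 0.2465]
ee_rot: [-0.706, 0.707, 0.021, -0.022]
force: [0.9, 0.2, -0.1]
grip_width: 0.213
```

>>> send_rows(steps=[[0,0,0,-0.001,0,-0.004,0.018],[0,0,0,-0.001,0,-0.004,0.018],[0,0,0,0,0,-0.004,0.018],[0,0,0,0,0,-0.004,0.018],[0,0,0,0,0,0,0.018],[0,0,0,0,0,0,0.018]])

```text
time: 17.08
ee_pos: [0.5729, 0.1923, 0.2468]
ee_rot: [-0.707, 0.707, 0.022, -0.022]
force: [-0.2, -0.3, 0.7]
grip_width: 0.213
```

Run:
```python
from h import *
T=pose(); print(T[:3,3].round(4),readout.sense()['time'])
im=get_image('wrist'); a=im[230:400,230:410]
s=get_image('side')[165:230,290:360]; q=get_image('scene')[180:300,230:440]
cv2.imwrite('pics/m1.png',np.hstack([cv2.resize(x,(0,0),fx=300/x.shape[0],fy=300/x.shape[0],interpolation=cv2.INTER_CUBIC) for x in(a,s)])); cv2.imwrite('pics/q1.png',q)
g=s.mean(2); print('bright px on mat in side',(g[5:40]>140).sum())
g=a.mean(2); print(a.shape, [int(g[r,70:105].mean()) for r in range(0,170,8)])
```

```text
[0.5729 0.1923 0.2468] 17.0833
bright px on mat in side 303
(170, 180, 3) [211, 187, 151, 107, 104, 102, 101, 66, 81, 89, 88, 111, 125, 122, 104, 73, 45, 27, 27, 26, 25, 25]
```

>>> send_rows(steps=[[0,0,0,0,0,-0.004,0.018],[0,0,0,0,0,-0.004,0.018],[0,0,0,0,0,-0.004,0.018],[0,0,0,0,0,-0.002,0.018],[0,0,0,0,0,0,0.018],[0,0,0,0,0,0,0.018],[0,0,0,0,0,0,0.018],[0,0,0,0,0,0,0.018]])

```text
time: 17.9
ee_pos: [0.5737, 0.179, 0.2468]
ee_rot: [0.707, -0.707, -0.022, 0.022]
force: [-0.4, 0.7, 0.1]
grip_width: 0.213
```

>>> send_rows(steps=[[0,0,0,0,0,0.02,0.018],[0,0,0,0,-0.02,0.01,0.018],[0,0,0,0,-0.04,0,0.018],[0,0,0,0,-0.04,0,0.018],[0,0,0,0,-0.04,0,0.018],[0,0,0,0,-0.01,-0.03,0.018],[0,0,0,0,0,-0.04,0.018],[0,0,0,0,0,-0.04,0.018]])

```text
time: 18.57
ee_pos: [0.5791, 0.0998, 0.3988]
ee_rot: [0.707, -0.706, -0.025, 0.022]
force: [0.9, -1.2, -0.1]
grip_width: 0.211
```

>>> send_rows(steps=[[0,0,0,0,0,-0.04,0.0],[0,0,0,0,0,-0.04,0.0],[0,0,0,0,0,-0.04,0.0],[0,0,0,0,0,-0.04,0.0],[0,0,0,0,0,-0.03,0.0],[0,0,0,0,0,0,0.0]])

```text
time: 19.07
ee_pos: [0.5903, -0.1008, 0.3962]
ee_rot: [-0.705, 0.709, 0.017, -0.018]
force: [-0.5, -0.5, -0.8]
grip_width: -0.001
```

Run:
```python
from h import *
T=pose(); print(T[:3,3].round(4),readout.sense()['time'])
L=np.array([.588,-.117,.055]); print(px(cam('wrist'),L),px(cam('side'),L),px(cam('scene'),L))
im=get_image('wrist'); cv2.imwrite('pics/w7.png',im)
s=get_image('side');q=get_image('scene'); cv2.imwrite('pics/side7.png',s)
u,v=px(cam('wrist'),L).astype(int); 
u,v=np.clip(u,100,540),np.clip(v,80,320)
a=cv2.resize(im[v-80:v+80,u-100:u+100],(500,400),interpolation=cv2.INTER_CUBIC)
b=cv2.resize(s[145:245,270:420],(300,200),interpolation=cv2.INTER_CUBIC); d=cv2.resize(q[170:270,260:410],(300,200),interpolation=cv2.INTER_CUBIC)
cv2.imwrite('pics/m7.png',np.hstack([a,np.vstack([b,d])]))
```

```text
[ 0.5903 -0.1008  0.3962] 19.0667
[316.23872125 161.8756131 ] [327.05802626 182.34644244] [300.33521103 214.61800982]
```

View pics/m7.png

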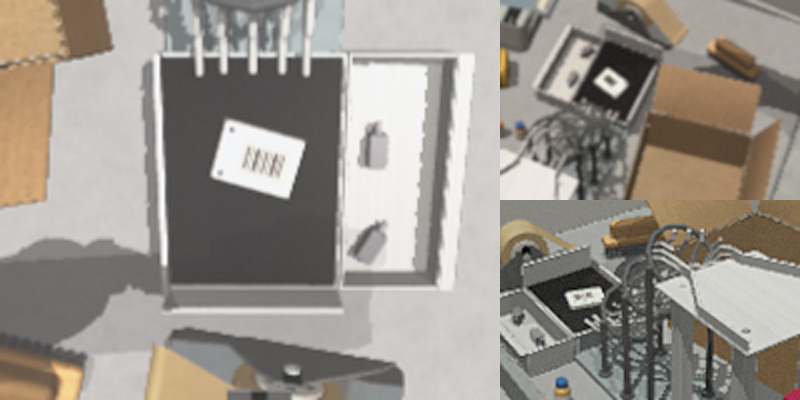

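The logger lies flat on the mat with its barred plate up (crop (260,158)). The stubs are in the tray at (375,145) and (372,240), and the brush is standing.

```bash
python3 -c "
from h import *
print(readout.sense()['qvel'].round(3)); print(order.job_done())"
```

```text
[-0.025 -0.005 -0.034  0.005  0.    -0.001  0.001]
the job is handed in; nothing more can be done
None
```

The job is done and handed in at about 19 s of the 56 s allowed.

- **Stubs and brush:** I swept both seal stubs off the mat's open edge into the scrap tray in one stroke of the brush. Then I set the brush back on the bench.
- **Logger:** I pushed it along the deck with the fingertips, without picking it up, until it slid into the slot and down the twisted guide.

**Last checks:** the final pictures show the logger flat on the mat with its barred code plate up. Both stubs are in the tray, the mat is otherwise clear, and the gripper is about 0.35 m above the mat, touching nothing. The highest force shown at the end of any move was about 8 N, so nothing came near the limits.

**Not fully confirmed:**
- I did not measure the vials, carton and scanner again after the job. The arm never went near them.
- The brush stands about 1 cm from where it started.

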